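# Clamp a circuit board in a T-slot rail holder

### The job

Put the loose sliding jaw onto the rail of the board holder, its T-bolt head down in the slot and its grooved face towards the board. Slide it up until the board is pushed fully home in the grooves of both jaws and nipped there firmly but gently, never hard, then turn the orange handle clockwise until the T-head has turned square across under the slot's lips and the nut is snug, so that the jaw stays locked with the board held without play. Do not force the nut, leave the tools round about where they lie, and let go.

Things in the scene. Friction and masses are not known exactly. Their poses are not given: they have to be found in the camera images.
- rail: board holder, fixed: aluminium T-slot rail 44 mm wide (x), 247 long (y -125 to +122), 18 high, dark end plates 104 wide. Origin on the bench under the slot's centre line, z up. Slot along y in the top: mouth 20.6 mm wide, lips 4.5 thick, channel 31.2 wide, its floor 3.5 mm above the bench. Open length at the +y end; at the -y end the dark end jaw, screwed fast where last wanted: the bottom of its groove lies at rail y -93 to -75 mm (not measured)
- rail_slot (a point): point on the slot's centre line at the rail's top (z 18 mm), in the middle of the open length (rail y +74 mm), axes as the rail's. A sliding jaw lowered with its bolt here is at least 8 mm clear of the board and 20 mm of the end plate
- board_rest (a point): middle of the top of the rubber-topped bar on the rail that carries the board, rail y -20 mm, 28 mm above the bench
- board_mid (a point): centre of the loose green circuit board (110 g): 88 mm along its x, 126 along its y, edges 2 mm thick, parts to 10 mm high. It lies on the rest and on the end jaw's ledge (28 mm above the bench), x along the rail, 3 to 12 mm short of the groove's bottom; it must be pushed home there, towards rail -y
- jaw_seat (a point): loose sliding jaw (0.2 to 0.3 kg), a dark saddle 58 mm wide (x), 66 long, 33 high: point under the saddle on the bolt's axis, 13 mm above the lower edges of its side skirts, on which it stands. Seated on the rail it is 18 mm above the bench. z up, grooved face looks to its -y. The skirts straddle the rail with 0.7 mm play each side, flared to 4 mm at their lower edges
- jaw_face (a point): middle of the bottom of the sliding jaw's groove, 34 mm from the bolt's axis towards the jaw's -y, 11 mm above jaw_seat; below it a ledge reaches 6 mm and above it a lip 4 mm farther
- nut_grip (a point): centre of the nut's orange handle bar on top of the jaw, 42 mm above jaw_seat on the bolt's axis: bar 10 mm thick (x), 40 long (y), 20 high. The jaw may be carried, slid and clamped by it. At the start the bar and the T-head below both lie along the jaw's y within about 5 degrees
- bolt_head (a point): middle of the top of the T-bolt's head under the saddle: 16 mm wide (x), 30 long (y), 4.5 thick, two opposite corners cut away so that in the channel it turns clockwise only, until its ends meet the walls 90 to 100 degrees from the slot. At the start its top is 5.5 mm below jaw_seat, which in the slot is 1 mm below the lips
- nut (a joint): turn of handle and nut on the jaw (rad): 0 with the bar along the jaw's y, growing clockwise seen from above. It turns at 0.04 N m and takes the T-head with it until that is stopped by the channel's walls
- bolt (a joint): turn of the nut on the thread (rad), about 0 at the start. Once the T-head is stopped it grows with the handle, at 0.16 N m, and draws the head up 10 mm a turn: 0.65 to 0.8 rad brings it against the lips, then the torque climbs by about 0.3 N m per rad; snug from 1.1 rad, forced above 2 rad
- pillar_stand: white microscope stand without its head, fixed: base 250 x 280 mm, pillar and ring holder 0.38 m high, standing to the right of the loose jaw, between it and the robot's starting pose; pass above it. Origin under the middle of its base
- eraser: mint eraser, 20 x 56 x 12 mm, lying on the bench; leave it
- screwdriver: blue screwdriver, 174 mm long, lying on the bench; leave it
- syringe: flux syringe, 174 mm long, lying on the bench; leave it
- screws: tin dish of screws, 71 mm across, 16 mm high; leave it
- cutters: red-handled cutters, 114 mm long, lying on the bench; leave them

How it is judged:
On the way, in this order (a step that is already met when the one before it is completed fails the run):
1. the sliding jaw sits flat on the rail with its T-head down in the slot (x of jaw_seat in the frame of rail between -0.0015 and 0.0015 m and z of jaw_seat in the frame of rail between 0.0165 and 0.0195 m and y of jaw_seat in the frame of rail between 0.02 and 0.1 m and angle between the y axis of jaw_seat and the y axis of rail, either way round below 0.07 rad and angle between jaw_seat's own z axis and vertical below 0.05 rad and z of bolt_head in the frame of rail between 0.005 and 0.0155 m), for 0.2 s.
2. the sliding jaw has pushed the board on until it is stopped by the end jaw, and presses it with more than 3 N (all of step 1 and x of jaw_face in the frame of board_mid between 0.0425 and 0.0448 m and angle between the x axis of board_mid and the y axis of rail, either way round below 0.035 rad and z of board_mid in the frame of rail between 0.0275 and 0.0305 m and distance of board_mid from where it was at the start of the episode above 0.002 m and contact force between jaw and board above 3 N), for 0.2 s.
At the end, for the whole second after the job is handed in: The jaw sits on the rail, the board is home in both grooves (pushed at least 2 mm from where it lay, the sliding jaw within 0.8 mm of its edge), the T-head is square to the slot within 14 degrees and drawn up against its lips with more than 30 N, all at rest and released (all of step 1 and x of jaw_face in the frame of board_mid between 0.0425 and 0.0448 m and angle between the x axis of board_mid and the y axis of rail, either way round below 0.035 rad and z of board_mid in the frame of rail between 0.0275 and 0.0305 m and distance of board_mid from where it was at the start of the episode above 0.002 m and angle between the y axis of bolt_head and the x axis of rail, either way round below 0.25 rad and contact force between bolt and rail above 30 N and linear speed of each of jaw, board below 0.01 m/s); the robot touches nothing.
It fails at once if the sliding jaw squeezes the board with more than 15 N (contact force between jaw and board above 15 N).
It fails at once if the nut is forced: more than 300 N of the bolt on the rail (contact force between bolt and rail above 300 N).
It fails at once if the board is tipped or lifted off (angle between board_mid's own z axis and vertical above 0.15 rad or height (world z) of board_mid above 0.045 m).
It fails at once if a bystander is moved by more than 30 mm (distance of any of eraser, screwdriver, syringe, screws, cutters from where it was at the start of the episode above 0.03 m).
It also fails if it takes over 72 s, if anything falls off the work surface, if the arm or the gripper's body presses on something with over 40 N, if the wrist force passes 120 N, or if a joint passes its speed limit or range.

### The arm

A 6-joint arm with a two-finger parallel gripper is mounted at the origin on a cart in front of the work surface, level with it; the furniture and walls round the work are solid. World frame = base frame: x ahead of the robot, y to its left, z up, the work surface at z = 0. Lengths are in m, angles in rad, forces in N, time in s.
With the tool pointing down it reaches from about 0.3 to 0.775 m from the base axis. Payload 14.6 kg.
Tool frame: the origin (TCP) lies midway between the tips of the shut fingers; the grasp point (between the pads) lies 19 mm behind it; z points along the fingers, y is the line along which they close (so a half turn about z gives the same grasp; the last joint's range is limited). The gripper opens to 94 mm and grips with 3 to 60 N. Pads are 16 mm wide; open, the fingers measure 119 mm over their backs; the gripper's body (75 mm by 177 mm) begins 78 mm behind the grasp point.
Start: joints at [-1.326, 0.3, 1.521, -0, 1.321, -0.067], TCP at [0.169, -0.523, 0.205] pointing down, gripper open.
Joint ranges: [-3.03, 3.03], [-0.79, 2.21], [0.23, 2.52], [-1.04, 4.18], [0, 3.07], [-2.55, 2.55]. Speed limits (rad/s): [2.22, 2.22, 2.57, 3.14, 3.14, 3.14].

### API

Orientations are given as [roll, pitch, yaw] about the fixed x, y, z axes, in that order (R = Rz(yaw) Ry(pitch) Rx(roll)).
In Python, from station import telemetry, optics, ctrl gives the robot as it stands.
- The arm moves only by the tool carry_out, never from a script. Its argument "plan" is a list that holds one entry, the list of rows, each a list of 7 numbers: the shift along the tool's x, y, z in mm, then the turn, a rotation vector about the tool's x, y, z in rad, then the finger opening in mm, from 0 to 94. A call has 1 to 20 rows; each row shifts and turns the commanded pose from where the row before left it, along the tool's axes as they then stand; what a row does not reach is not made up. A row lasts 1/12 s, in which the tool goes at most 41.7 mm and 7.16 degrees, less where a joint would pass 70% of its speed; a pose out of reach is approached as far as the arm can. A call with a gripper value outside its range is refused whole. The fingers move at their own pace and stop on an object; "squeeze" is the grip in N (left out, the last holds). Time passes only in rows, so rows that do not move let the fingers close. It gives the time, the measured TCP pose, the force, the opening and the grip force at its end, in the units of the state.
- telemetry.get_obs(): the state, without advancing time (a new reading comes with each control period).
- optics.camera(name): name is "scene" or "top"; returns a dict with "pixels" (480x640x3 uint8, red, green, blue), "intrinsics" (3x3 intrinsics, pixels), "origin" and "rotation" of the camera in the world. Camera axes: x right, y down, z forward; pixel columns grow to the right and rows downward; lengths in m; the calibration is good to about 2 mm. A picture is of the moment at which its call begins. There is no depth.
- ctrl.hand_in(): hands the job in; it is judged then, once.
The state is a dict: "time_s": time; "qpos": joint angles; "joint_vel": joint speeds; "tau": joint torques, N m; "ee_pos": TCP position; "eef_rot": TCP orientation; "force": force on the tool from outside, world axes, zero at the start; "moment": the same for the moment, N m; "grip_width": finger opening in m; "grip_force": force on a finger pad.
Only numpy, scipy, OpenCV 4.12 (cv2) and the standard library are available. Lean on these libraries where they do the work, as an engineer would, in place of code of your own. Each camera call takes 0.05 s, during which the arm holds its last target. There are 200 camera calls.

## Working session

There is one attempt and no reset: what is moved stays moved. The work goes in short steps, Python scripts to look and compute and a tool call to move; the robot and the scene stay as the last step left them, time stands still between calls to the robot, and variables do not carry over. Pictures are saved under pics/ and viewed, at most 10 in all, crops included, and the job is handed in when it is done.

Besides the shell and the picture viewer there is one more tool, called after "Call:" as name(argument=value, ...), one argument or row to a line, values as JSON. carry_out: Moves the arm, as the interface text tells. Its arguments: {"type":"object","properties":{"plan":{"type":"array","items":{"type":"array","items":{"type":"array","items":{"type":"number"}}}},"squeeze":{"type":"number"}},"required":["plan"]}

```bash
mkdir -p pics; ls
python3 - <<'E'
from station import telemetry, optics, ctrl
import cv2,numpy as np,pickle
for n in("scene","top"):
    c=optics.camera(n); cv2.imwrite(f"pics/{n}0.png",c["pixels"][:,:,::-1]); pickle.dump(c,open(n+".pkl","wb"))
    print(n,c["intrinsics"],c["origin"],c["rotation"])
print(telemetry.get_obs())
E
```

```text
pics
scene [[516.9265507    0.         319.82699248]
 [  0.         516.9265507  248.47049992]
 [  0.           0.           1.        ]] [-0.44187205  0.64957789  0.675175  ] [-2.04611684  0.01688583 -2.1335617 ]
top [[618.86760455   0.         315.49058246]
 [  0.         618.86760455 245.19492087]
 [  0.           0.           1.        ]] [0.47205351 0.04839743 1.59903073] [-3.10136178e+00  3.57115004e-04 -1.59802654e+00]
{'time_s': 0.1, 'qpos': array([-1.32561962e+00,  3.00399066e-01,  1.52150856e+00, -1.92039104e-05,
        1.32068616e+00, -6.66043335e-02]), 'joint_vel': array([ 1.52318497e-03,  8.55459653e-04, -4.69069682e-04,  6.04193601e-04,
       -7.89396037e-04,  3.87420750e-05]), 'tau': array([-1.10483732e-03, -5.32649517e+01, -3.53286695e+01,  7.08448444e-02,
        2.35108612e-02, -8.09474659e-05]), 'ee_pos': array([ 0.16864951, -0.52326521,  0.20495652]), 'eef_rot': array([-3.14059251e+00, -4.80697216e-05,  3.11785782e-01]), 'force': array([0.113562  , 0.78206343, 0.14282676]), 'moment': array([-0.00712715, -0.00500362,  0.02191465]), 'grip_force': 0.0, 'grip_width': 0.09411604271513598}
```

View pics/top0.png

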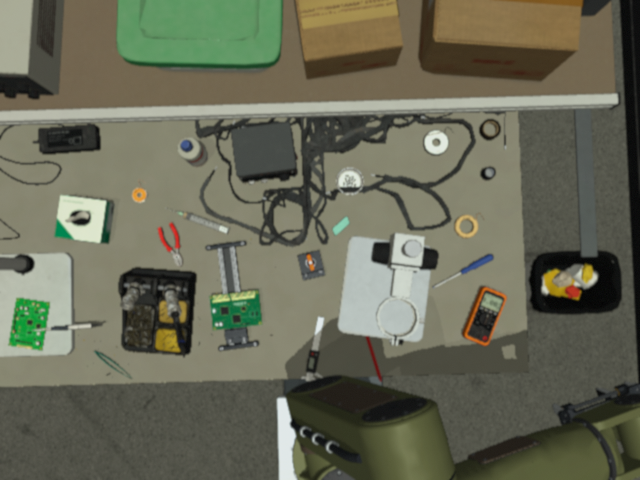

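View pics/scene0.png

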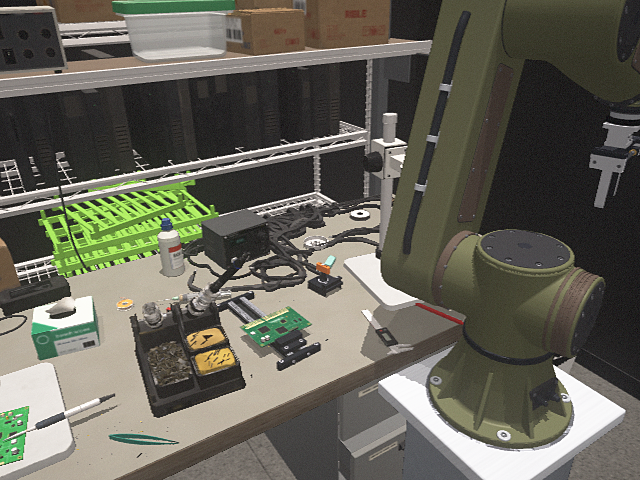

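```bash
cat > h.py <<'E'
import numpy as np,cv2,pickle
from scipy.spatial.transform import Rotation as R
def cam(c):
    return R.from_euler("xyz",c["rotation"]).as_matrix(),np.array(c["origin"]),np.array(c["intrinsics"])
def back(c,uv,z):
    Rm,o,K=cam(c); d=Rm@np.linalg.solve(K,[*uv,1]); return o+d*(z-o[2])/d[2]
def proj(c,p):
    Rm,o,K=cam(c); q=K@(Rm.T@(np.array(p)-o)); return q[:2]/q[2]
def crop(c,u0,v0,w,h,s,f):
    im=c["pixels"][v0:v0+h,u0:u0+w,::-1]; cv2.imwrite(f,cv2.resize(im,None,fx=s,fy=s,interpolation=cv2.INTER_CUBIC))
E
python3 - <<'E'
from h import *
t=pickle.load(open("top.pkl","rb"));s=pickle.load(open("scene.pkl","rb"))
crop(t,200,235,130,120,5,"pics/t1.png"); crop(s,222,245,130,120,5,"pics/s1.png")
print(back(t,(311,264),.05),back(s,(327,265),.06),cam(t)[0])
E
```

```text
[0.48763343 0.05976599 0.05      ] [0.49011912 0.05319218 0.06      ] [[-2.72268425e-02 -9.98820037e-01  4.02148313e-02]
 [-9.99629217e-01  2.72191714e-02 -7.38370640e-04]
 [-3.57114997e-04 -4.02200238e-02 -9.99190784e-01]]
```

View pics/t1.png

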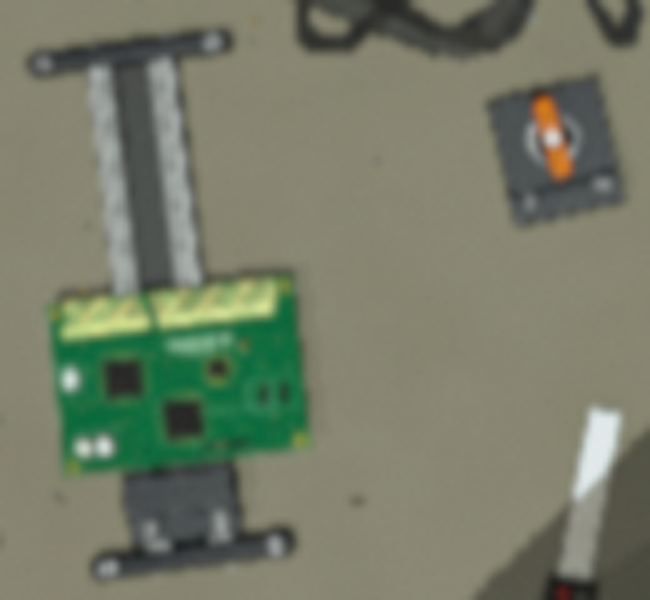

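View pics/s1.png

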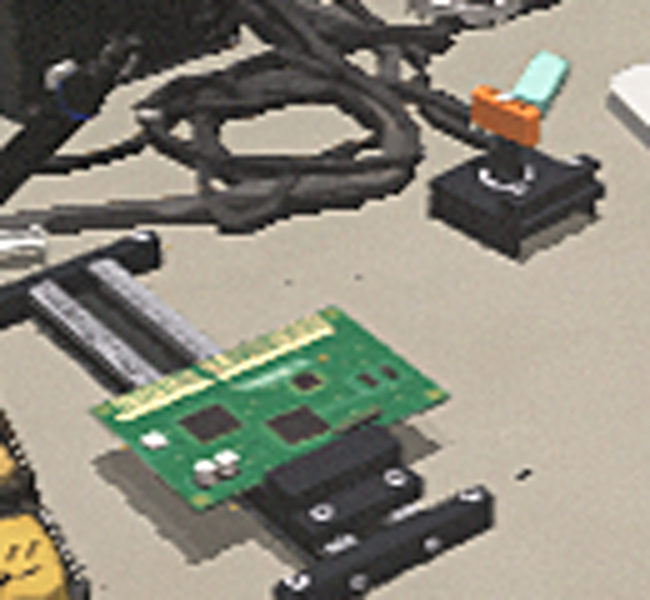

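```bash
cat >> h.py <<'E'
def hsv(c): return cv2.cvtColor(c["pixels"],cv2.COLOR_RGB2HSV)
def orange(c,u0,v0,u1,v1):
    H=hsv(c)[v0:v1,u0:u1].astype(int); m=((H[...,0]<22)&(H[...,1]>130)&(H[...,2]>110)).astype(np.uint8)
    v,u=np.nonzero(m); w=H[v,u,1].astype(float)
    return (u+u0).mean(),(v+v0).mean(),len(u)
def rect(c,org,ang,z,xs,ys):
    # grey image sampled on plane z: rows along rail y, cols along rail x
    e=np.array([np.cos(ang),np.sin(ang)]);f=np.array([np.sin(ang),-np.cos(ang)])
    X,Y=np.meshgrid(xs,ys); P=np.stack([org[0]+X*f[0]+Y*e[0],org[1]+X*f[1]+Y*e[1],np.full(X.shape,z)],-1)
    Rm,o,K=cam(c); q=(P-o)@Rm@K.T; q=q[...,:2]/q[...,2:]
    return cv2.remap(c["pixels"],q[...,0].astype(np.float32),q[...,1].astype(np.float32),cv2.INTER_LINEAR)
E
python3 - <<'E'
from h import *
t=pickle.load(open("top.pkl","rb"));s=pickle.load(open("scene.pkl","rb"))
T=lambda u,v,z:back(t,(200+(u-2)/5,235+(v-2)/5),z)
S=lambda u,v,z:back(s,(222+(u-2)/5,245+(v-2)/5),z)
a,b=T(191.5,556,.018)[:2],T(126,52.5,.018)[:2]; d=b-a; print("plates",a,b,np.linalg.norm(d),np.arctan2(d[1],d[0]))
a,b=T(563,178,.065)[:2],T(541,97,.065)[:2]; d=b-a; print("bar",(a+b)/2,np.linalg.norm(d),np.arctan2(d[1],d[0]))
# jaw outline corners (top face z .033)
q=np.array([T(*p,.033)[:2] for p in[(489,103),(598,76),(622,197),(518,224)]]); print(q, "angles",[np.arctan2(*(q[i]-q[j])[::-1]) for i,j in((0,3),(1,2))])
print("o",back(t,orange(t,290,245,325,280)[:2],.063),back(s,orange(s,310,250,335,275)[:2],.055),orange(t,290,245,325,280))
# slot profiles
org=T(158.8,304,.018)[:2]; print("org",org)
for ang in(.13,.14,.15,.16,.17):
    xs=np.arange(-.03,.0301,.0005); g=rect(t,org,ang,.018,xs,np.arange(.02,.105,.001)).mean(-1); p=g.mean(0)
    print(ang,np.abs(np.diff(p)).max(), p.std())
    lo=rect(t,org,ang,.018,xs,np.arange(.02,.045,.001)).mean(-1).mean(0);hi=rect(t,org,ang,.018,xs,np.arange(.08,.105,.001)).mean(-1).mean(0)
    mid=np.abs(xs)<.018
    k=lambda p:(lambda w:(w*xs[mid]).sum()/w.sum())(np.clip(130-p[mid],0,None)); print("  dark centre mm",k(lo)*1e3,k(hi)*1e3)
print(p.astype(int))
E
```

```text
plates [0.28537837 0.2512213 ] [0.54224566 0.2790263 ] 0.258367803200924 0.10782671560562525
bar [0.49226536 0.06200887] 0.041591576260135085 0.23838290918766347
[[0.5109964  0.09369876]
 [0.52316226 0.03816999]
 [0.4616514  0.02772231]
 [0.44945668 0.08064124]] angles [np.float64(0.20907963163017515), np.float64(0.168245415622904)]
o [0.49212003 0.06187638 0.063     ] [0.49148426 0.06498701 0.055     ] (np.float64(310.0612244897959), np.float64(262.16326530612247), 49)
org [0.41351867 0.26505012]
0.13 6.905882352941177 28.860457542629316
  dark centre mm 0.613128295529029 1.9619272119359845
0.14 6.596078431372547 28.653805060524565
  dark centre mm 0.941259314165363 2.8841451466163086
0.15 6.3333333333333 28.376011573110546
  dark centre mm 1.2552469376609487 3.808129285014722
0.16 6.003921568627433 28.024539473169437
  dark centre mm 1.5791735963083846 4.729658425299373
0.17 5.678431372549028 27.616361766027065
  dark centre mm 1.9035230183022342 5.650547943288253
[128 128 128 128 128 128 128 128 128 128 128 128 128 128 128 129 129 130
 131 132 133 134 136 138 140 143 145 147 149 151 153 154 156 156 157 157
 156 156 154 153 151 148 145 142 138 133 128 123 117 111 106 100  95  91
  87  83  81  79  77  77  76  76  76  77  77  77  78  78  78  78  78  79
  79  79  79  79  80  81  82  83  86  88  91  95  99 103 108 113 118 123
 128 133 137 141 144 147 150 152 153 155 156 157 157 157 157 156 154 152
 149 145 141 136 131 127 122 118 114 111 109 108 108]
```

Call:
carry_out(
  plan=[
    [[0, 0, -28, 0, 0, -0.1144, 60], [0, 0, -28, 0, 0, -0.1144, 60], [0, 0, -28, 0, 0, -0.1144, 60], [0, 0, -28, 0, 0, -0.1144, 60], [0, 0, -28, 0, 0, -0.1144, 60], [0, 0, -28, 0, 0, -0.1144, 60], [0, 0, -28, 0, 0, -0.1144, 60], [0, 0, -28, 0, 0, -0.1144, 60], [0, 0, -28, 0, 0, -0.1144, 60], [0, 0, -28, 0, 0, -0.1144, 60], [0, 0, -10, 0, 0, -0.1144, 60], [0, 0, 0, 0, 0, 0, 60]],
  ],
)

```text
time_s: 1.1
ee_pos: [0.1688, -0.5236, 0.4976]
eef_rot: [3.141, 0.003, 1.576]
force: [-0.1, 0.0, -0.5]
grip_width: 0.0601
grip_force: 0.0
```

Call:
carry_out(
  plan=[
    [[32.5, 17.9, 0, 0, 0, 0, 60], [32.5, 17.9, 0, 0, 0, 0, 60], [32.5, 17.9, 0, 0, 0, 0, 60], [32.5, 17.9, 0, 0, 0, 0, 60], [32.5, 17.9, 0, 0, 0, 0, 60], [32.5, 17.9, 0, 0, 0, 0, 60], [32.5, 17.9, 0, 0, 0, 0, 60], [32.5, 17.9, 0, 0, 0, 0, 60], [32.5, 17.9, 0, 0, 0, 0, 60], [32.5, 17.9, 0, 0, 0, 0, 60], [32.5, 17.9, 0, 0, 0, 0, 60], [32.5, 17.9, 0, 0, 0, 0, 60], [32.5, 17.9, 0, 0, 0, 0, 60], [32.5, 17.9, 0, 0, 0, 0, 60], [32.5, 17.9, 0, 0, 0, 0, 60], [32.5, 17.9, 0, 0, 0, 0, 60], [32.5, 17.9, 0, 0, 0, 0, 60], [32.5, 17.9, 0, 0, 0, 0, 60], [0, 0, 0, 0, 0, 0, 60]],
  ],
)

```text
time_s: 2.68
ee_pos: [0.493, 0.0656, 0.4922]
eef_rot: [-3.137, -0.0, 1.57]
force: [0.2, -0.6, -0.2]
grip_width: 0.0601
grip_force: 0.0
```

Call:
carry_out(
  plan=[
    [[0, 0, 24, 0, 0, -0.1205, 60], [0, 0, 24, 0, 0, -0.1205, 60], [0, 0, 24, 0, 0, -0.1205, 60], [0, 0, 24, 0, 0, -0.1205, 60], [0, 0, 24, 0, 0, -0.1205, 60], [0, 0, 24, 0, 0, -0.1205, 60], [0, 0, 24, 0, 0, -0.1205, 60], [0, 0, 24, 0, 0, -0.1205, 60], [0, 0, 24, 0, 0, -0.1205, 60], [0, 0, 24, 0, 0, -0.1205, 60], [0, 0, 24, 0, 0, -0.1205, 60], [0, 0, 24, 0, 0, -0.1205, 60], [0, 0, 24, 0, 0, -0.1205, 60], [0, 0, 24, 0, 0, -0.1205, 60], [0, 0, 24, 0, 0, -0.1205, 60], [0, 0, 0, 0, 0, 0, 60], [0, 0, 0, 0, 0, 0, 60]],
  ],
)

```text
time_s: 4.1
ee_pos: [0.4902, 0.0611, 0.1345]
eef_rot: [3.141, -0.003, -2.912]
force: [-0.3, -0.5, -0.6]
grip_width: 0.0601
grip_force: 0.0
```

Run:
```python
from h import *
from station import telemetry, optics
print(telemetry.get_obs()["ee_pos"],telemetry.get_obs()["eef_rot"],telemetry.get_obs()["qpos"])
s=optics.camera("scene");t=optics.camera("top")
a=s["pixels"][200:330,250:400,::-1]; b=t["pixels"][210:340,250:370,::-1]
z=lambda i:cv2.resize(i,None,fx=2.9,fy=2.9,interpolation=cv2.INTER_CUBIC)
cv2.imwrite("pics/g1.png",np.hstack([z(a),z(b)]))
p=telemetry.get_obs()["ee_pos"]; print("tcp px",proj(s,p),proj(t,p))
```

```text
[0.49020017 0.06112414 0.13454807] [ 3.14106545e+00 -2.98043344e-03 -2.91191135e+00] [ 4.99021732e-02  2.51508575e-01  1.75737833e+00 -1.56948649e-05
  1.13573241e+00 -1.75056803e+00]
tcp px [323.48953988 237.48853535] [310.05168766 262.00192917]
```

View pics/g1.png

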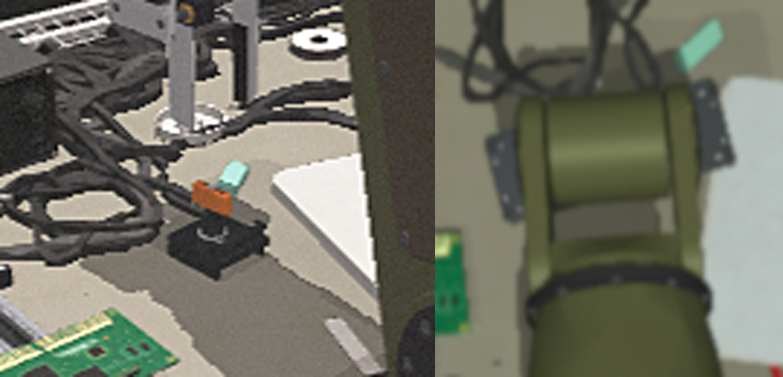

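Call:
carry_out(
  plan=[
    [[-1.8, 1.1, 16, 0, 0, 0, 60], [0, 0, 20, 0, 0, 0, 60], [0, 0, 20, 0, 0, 0, 60], [0, 0, 18, 0, 0, 0, 60], [0, 0, 12, 0, 0, 0, 60], [0, 0, 8, 0, 0, 0, 60], [0, 0, 1.5, 0, 0, 0, 60], [0, 0, 0, 0, 0, 0, 30], [0, 0, 0, 0, 0, 0, 20], [0, 0, 0, 0, 0, 0, 14], [0, 0, 0, 0, 0, 0, 10], [0, 0, 0, 0, 0, 0, 5], [0, 0, 0, 0, 0, 0, 5], [0, 0, 0, 0, 0, 0, 5]],
  ],
  squeeze=30,
)

```text
time_s: 5.37
ee_pos: [0.4928, 0.0628, 0.0401]
eef_rot: [-3.142, 0.0, -2.906]
force: [-0.8, 0.2, 0.9]
grip_width: 0.0165
grip_force: 0.0
```

Call:
carry_out(
  plan=[
    [[0, 0, 0, 0, 0, 0, 4], [0, 0, 0, 0, 0, 0, 4], [0, 0, 0, 0, 0, 0, 4]],
  ],
)

```text
time_s: 5.62
ee_pos: [0.4928, 0.0628, 0.04]
eef_rot: [3.142, 0.0, -2.906]
force: [-0.0, -0.3, 1.0]
grip_width: 0.0119
grip_force: 30.0
```

Call:
carry_out(
  plan=[
    [[0, 0, -3, 0, 0, 0, 4], [0, 0, -7, 0, 0, 0, 4], [0, 0, -12, 0, 0, 0.02, 4], [0, 0, -14, 0, 0, 0.02, 4], [0, 0, -14, 0, 0, 0.02, 4], [0, 0, -12, 0, 0, 0.02, 4], [0, 0, -8, 0, 0, 0.02, 4], [-1.2, 10, 0, 0, 0, 0, 4], [-2.4, 20, 0, 0, 0, 0, 4], [-3, 25, 0, 0, 0, 0, 4], [-3, 25, 0, 0, 0, 0, 4], [-3, 25, 0, 0, 0, 0, 4], [-3, 25, 0, 0, 0, 0, 4], [-3, 25, 0, 0, 0, 0, 4], [-3, 25, 0, 0, 0, 0, 4], [-2, 17, 0, 0, 0, 0, 4], [-1, 12, 0, 0, 0, 0, 4], [0, 0, 0, 0, 0, 0, 4], [0, 0, 0, 0, 0, 0, 4]],
  ],
)

```text
time_s: 7.2
ee_pos: [0.4883, 0.2734, 0.1093]
eef_rot: [-3.141, -0.001, -3.004]
force: [-0.3, -0.6, -1.8]
grip_width: 0.0116
grip_force: 29.9
```

Run:
```python
from h import *
from station import telemetry, optics
s=optics.camera("scene");t=optics.camera("top");pickle.dump(s,open("s2.pkl","wb"))
a=s["pixels"][230:330,195:295,::-1]; b=t["pixels"][230:330,200:270,::-1]
z=lambda i,k:cv2.resize(i,None,fx=k,fy=k,interpolation=cv2.INTER_CUBIC)
cv2.imwrite("pics/g2.png",np.hstack([z(a,4.5),z(b,4.5)]))
o=telemetry.get_obs();print(o["ee_pos"],o["eef_rot"],o["force"],o["grip_width"],o["grip_force"])
```

```text
[0.48868827 0.272569   0.10969384] [-3.14130148e+00 -5.23597971e-04 -3.00590365e+00] [ 0.20985658  0.68636454 -3.12055504] 0.01150734800744856 29.879494962806348
```

View pics/g2.png

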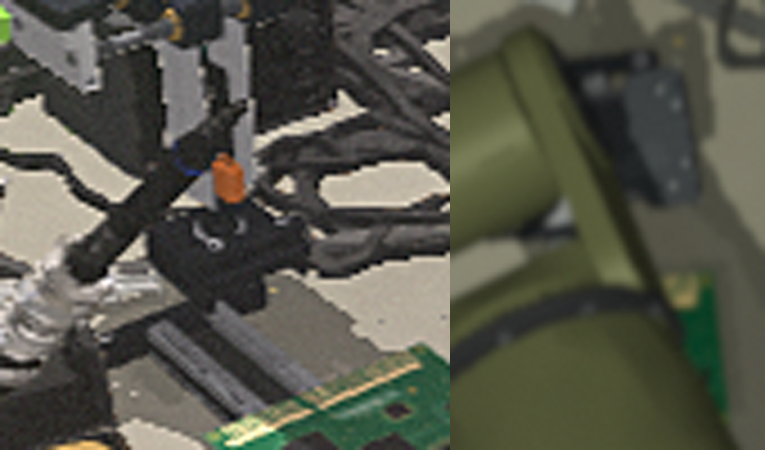

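```bash
cat >> h.py <<'E'
RO=np.array([.4153,.2653]);RA=.1075
def fr(o,a,p):
    p=np.atleast_2d(p).astype(float); e=np.array([np.cos(a),np.sin(a)]);f=np.array([np.sin(a),-np.cos(a)])
    return np.c_[o[0]+p[:,0]*f[0]+p[:,1]*e[0],o[1]+p[:,0]*f[1]+p[:,1]*e[1],p[:,2]]
def overlay(c,u0,v0,w,h,s,f,lines):
    im=cv2.resize(c["pixels"][v0:v0+h,u0:u0+w,::-1],None,fx=s,fy=s,interpolation=cv2.INTER_CUBIC)
    for P,col in lines:
        q=np.array([proj(c,p) for p in P]); q=((q-[u0,v0]+.5)*s*16).astype(np.int32)
        cv2.polylines(im,[q],False,col,1,cv2.LINE_AA,4)
    cv2.imwrite(f,im)
def raillines():
    L=[(fr(RO,RA,[[x,.02,.018],[x,.122,.018]]),c) for x,c in((-.022,(0,255,255)),(-.0103,(0,0,255)),(.0103,(0,0,255)),(.022,(0,255,255)))]
    return L
def jawlines(o,a,sz):
    b=lambda z:[[-.029,-.038,z],[.029,-.038,z],[.029,.026,z],[-.029,.026,z],[-.029,-.038,z]]
    return [(fr(o,a,b(sz+.020)),(255,255,0)),(fr(o,a,b(sz-.013)),(255,0,255))]
E
python3 - <<'E'
from h import *
s=pickle.load(open("s2.pkl","rb")); t=pickle.load(open("top.pkl","rb"))
overlay(s,205,245,80,80,7,"pics/g3.png",raillines()+jawlines((.4887,.2726),.1355-.03,.0827))
# iron tip ray
for z in(.05,.1,.15,.2,.25):
    p=back(s,(249,253),z);print(z,p[:2],proj(t,p))
E
```

```text
0.05 [0.6732555  0.17738507] [262.2408294  191.43326903]
0.1 [0.58407027 0.21514992] [245.78237732 225.80960339]
0.15 [0.49488504 0.25291477] [228.10657112 262.72859316]
0.2 [0.40569981 0.29067962] [209.07316108 302.48317424]
0.25 [0.31651458 0.32844448] [188.51949311 345.41307792]
```

View pics/g3.png

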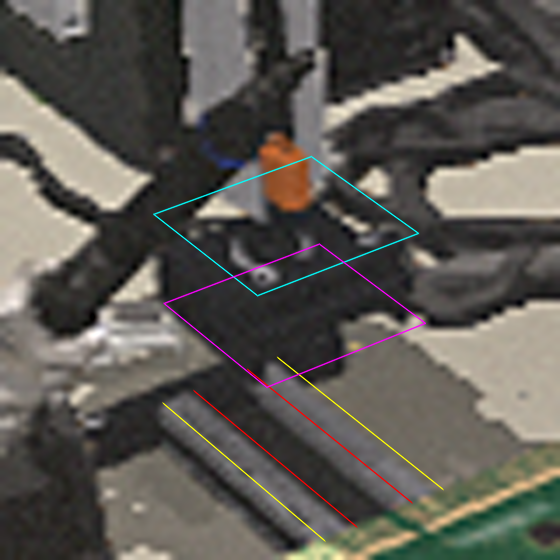

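Run:
```python
from h import *
s=pickle.load(open("s2.pkl","rb")); s0=pickle.load(open("scene.pkl","rb"));t=pickle.load(open("top.pkl","rb"))
H=hsv(s)[255:285,230:262].astype(int); m=(H[...,0]<22)&(H[...,1]>130)
v,u=np.nonzero(m); print("orange bbox",u.min()+230,u.max()+230,v.min()+255,v.max()+255,len(u))
for r in range(v.min(),v.max()+1): print(r+255,u[v==r].min()+230,u[v==r].max()+230,end="; ")
print()
o,a,sz=(.4887,.2726),.1355,.0827
for x in(-.005,.005):
  for y in(-.02,.02):
    for z in(.032,.052): print(x,y,z,proj(s,fr(o,a,[[x,y,sz+z]])[0]).round(1))
xs=np.arange(-.026,.02601,.001)
for nm,c,ys in(("scene0",s0,np.arange(.04,.10,.001)),("scene0n",s0,np.arange(.03,.05,.001)),("scene2",s,np.arange(.03,.05,.001)),("top",t,np.arange(.04,.1,.001))):
    p=rect(c,RO,RA,.018,xs,ys).mean(-1).mean(0); print(nm,p.astype(int))
```

```text
orange bbox 242 248 264 274 58
264 244 245; 265 243 246; 266 242 247; 267 242 248; 268 243 248; 269 243 248; 270 243 248; 271 243 248; 272 243 248; 273 244 248; 274 245 248; 
-0.005 -0.02 0.032 [246.4 274.8]
-0.005 -0.02 0.052 [245.6 266.8]
-0.005 0.02 0.032 [236.5 268. ]
-0.005 0.02 0.052 [235.7 260.1]
0.005 -0.02 0.032 [250.3 273.3]
0.005 -0.02 0.052 [249.5 265.2]
0.005 0.02 0.032 [240.4 266.6]
0.005 0.02 0.052 [239.6 258.7]
scene0 [ 94 126 159 173 170 162 159 159 159 161 165 169 162 140 110  84  69  65
  66  68  70  71  69  63  56  50  47  49  56  66  75  82  95 117 144 162
 168 167 167 173 181 187 189 189 186 182 179 178 178 178 177 176 175]
scene0n [102 137 167 173 161 149 150 158 163 168 171 170 158 132 102  78  67  65
  67  68  70  70  67  62  56  50  47  49  58  68  78  85  97 120 146 162
 165 163 165 173 182 187 189 189 185 180 177 178 180 181 181 180 181]
scene2 [ 93 104 112 111 101  95  97 104 108 109 109 106  97  82  65  51  44  42
  43  44  46  48  49  48  47  44  44  49  59  71  80  87  93  99 104 107
 105 103 104 109 114 116 116 115 112 109 105 103 103 103 104 104 105]
top [128 129 130 133 137 143 149 153 156 158 158 155 153 148 142 132 120 105
  93  83  76  74  75  76  77  78  78  78  78  78  78  79  81  86  94 104
 116 128 139 146 150 153 155 157 159 158 154 146 134 119 109 104 104]
```

Call:
carry_out(
  plan=[
    [[0, 0, 10, 0, 0, 0, 4], [0, 0, 12, 0, 0, 0, 4], [0, 0, 12, 0, 0, 0, 4], [0, 0, 8, 0, 0, 0, 4], [0, 0, 5, 0, 0, 0, 4], [0, 0, 2, 0, 0, 0, 4], [0, 0, 2, 0, 0, 0, 4], [0, 0, 2, 0, 0, 0, 4], [0, 0, 0, 0, 0, 0, 4]],
  ],
)

```text
time_s: 8.05
ee_pos: [0.4888, 0.2733, 0.0569]
eef_rot: [3.142, 0.0, -3.005]
force: [-0.0, -0.3, -3.2]
grip_width: 0.0124
grip_force: 29.9
```

Call:
carry_out(
  plan=[
    [[0, 0, 1, 0, 0, 0, 4], [0, 0, 1, 0, 0, 0, 4], [0, 0, 1, 0, 0, 0, 4], [0, 0, 0, 0, 0, 0, 4]],
  ],
)

```text
time_s: 8.38
ee_pos: [0.4888, 0.2732, 0.0539]
eef_rot: [3.142, 0.0, -3.005]
force: [0.5, 0.3, -3.3]
grip_width: 0.0116
grip_force: 29.9
```

Call:
carry_out(
  plan=[
    [[0, 0, 1, 0, 0, 0, 4], [0, 0, 1, 0, 0, 0, 4], [0, 0, 1, 0, 0, 0, 4], [0, 0, 0, 0, 0, 0, 4]],
  ],
)

```text
time_s: 8.72
ee_pos: [0.4887, 0.2732, 0.0507]
eef_rot: [-3.142, -0.0, -3.005]
force: [-0.2, 0.0, -2.6]
grip_width: 0.0117
grip_force: 29.9
```

Call:
carry_out(
  plan=[
    [[0, 0, 1, 0, 0, 0, 4], [0, 0, 1, 0, 0, 0, 4], [0, 0, 0, 0, 0, 0, 4]],
  ],
)

```text
time_s: 8.97
ee_pos: [0.4887, 0.2732, 0.0487]
eef_rot: [-3.142, -0.0, -3.005]
force: [-0.2, 1.2, -2.4]
grip_width: 0.0116
grip_force: 29.9
```

Call:
carry_out(
  plan=[
    [[0, 0, 1, 0, 0, 0, 4], [0, 0, 1, 0, 0, 0, 4], [0, 0, 0, 0, 0, 0, 4]],
  ],
)

```text
time_s: 9.22
ee_pos: [0.4887, 0.2732, 0.0468]
eef_rot: [-3.142, -0.0, -3.005]
force: [-0.1, 0.6, -3.5]
grip_width: 0.0116
grip_force: 29.9
```

Call:
carry_out(
  plan=[
    [[0, 0, 0.8, 0, 0, 0, 4], [0, 0, 0.6, 0, 0, 0, 4], [0, 0, 0, 0, 0, 0, 4]],
  ],
)

```text
time_s: 9.47
ee_pos: [0.4888, 0.2733, 0.0455]
eef_rot: [3.142, 0.0, -3.006]
force: [-0.7, 0.6, -1.7]
grip_width: 0.012
grip_force: 29.9
```

Call:
carry_out(
  plan=[
    [[0, 0, 0.4, 0, 0, 0, 4], [0, 0, 0, 0, 0, 0, 4]],
  ],
)

```text
time_s: 9.63
ee_pos: [0.4889, 0.2733, 0.0452]
eef_rot: [3.142, 0.0, -3.005]
force: [0.0, 0.3, -1.4]
grip_width: 0.011
grip_force: 29.9
```

Call:
carry_out(
  plan=[
    [[0, 0, 0.4, 0, 0, 0, 4], [0, 0, 0, 0, 0, 0, 4]],
  ],
)

```text
time_s: 9.8
ee_pos: [0.4889, 0.2733, 0.0449]
eef_rot: [3.141, 0.0, -3.005]
force: [1.3, 1.1, -1.1]
grip_width: 0.0116
grip_force: 29.9
```

Call:
carry_out(
  plan=[
    [[0, 0, 0.6, 0, 0, 0, 4], [0, 0, 0, 0, 0, 0, 4]],
  ],
)

```text
time_s: 9.97
ee_pos: [0.489, 0.2733, 0.0447]
eef_rot: [3.141, 0.001, -3.005]
force: [-1.4, -0.5, 4.2]
grip_width: 0.0117
grip_force: 30.1
```

Run:
```python
from h import *
from station import telemetry, optics
s=optics.camera("scene");t=optics.camera("top")
a=s["pixels"][240:340,190:320,::-1]
cv2.imwrite("pics/g4.png",cv2.resize(a,None,fx=6,fy=6,interpolation=cv2.INTER_CUBIC))
o=telemetry.get_obs();print(o)
```

```text
{'time_s': 10.0667, 'qpos': array([ 4.44330759e-01,  5.04601081e-01,  1.63960762e+00, -1.53176707e-05,
        9.96613291e-01, -1.26257088e+00]), 'joint_vel': array([ 0.00010609,  0.00213335, -0.00158056,  0.00065316, -0.0009903 ,
        0.00055814]), 'tau': array([-1.47519554e-01, -5.61565554e+01, -2.85322863e+01, -3.75505281e-02,
       -3.45818857e-01, -8.08484765e-03]), 'ee_pos': array([0.48901415, 0.27334308, 0.04476815]), 'eef_rot': array([ 3.14137112e+00,  7.38243636e-04, -3.00547911e+00]), 'force': array([-1.61955093, -0.66340866,  4.50465779]), 'moment': array([-0.02396605,  0.10152915,  0.03584917]), 'grip_force': 30.092073526466265, 'grip_width': 0.011266383376773258}
```

View pics/g4.png

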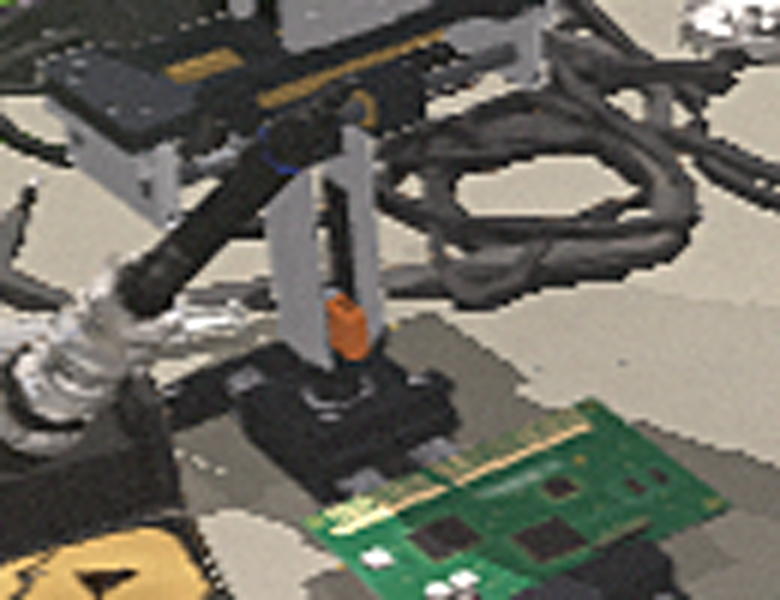

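Call:
carry_out(
  plan=[
    [[0, 0, -0.4, 0, 0, 0, 4], [1, 0.03, 0, 0, 0, 0, 4], [1.5, 0.043, 0, 0, 0, 0, 4], [1.5, 0.043, 0, 0, 0, 0, 4], [1.5, 0.043, 0, 0, 0, 0, 4], [1.5, 0.043, 0, 0, 0, 0, 4], [1, 0.03, 0, 0, 0, 0, 4]],
  ],
)

```text
time_s: 10.65
ee_pos: [0.4809, 0.2724, 0.0448]
eef_rot: [3.141, 0.001, -3.005]
force: [3.5, 0.8, 3.8]
grip_width: 0.0114
grip_force: 30.0
```

Run:
```python
from h import *
t=pickle.load(open("top.pkl","rb"))
ys=np.arange(-.09,.06,.001)
g=rect(t,RO,RA,.029,np.arange(-.04,.0401,.002),ys).astype(int)
G=(g[...,1]-g[...,0]).mean(1)  # green minus red
on=ys[G>15]; print("board y",on.min(),on.max(), "len",on.max()-on.min())
print([(round(y*1e3),int(k)) for y,k in zip(ys,G)][::3])
```

```text
board y -0.08399999999999999 0.004000000000000087 len 0.08800000000000008
[(-90, 2), (-87, 5), (-84, 22), (-81, 53), (-78, 71), (-75, 70), (-72, 65), (-69, 60), (-66, 57), (-63, 59), (-60, 62), (-57, 64), (-54, 69), (-51, 73), (-48, 71), (-45, 65), (-42, 58), (-39, 53), (-36, 52), (-33, 53), (-30, 55), (-27, 58), (-24, 64), (-21, 73), (-18, 75), (-15, 48), (-12, 24), (-9, 16), (-6, 14), (-3, 15), (0, 17), (3, 16), (6, 10), (9, 3), (12, 1), (15, 1), (18, 1), (21, 2), (24, 2), (27, 2), (30, 1), (33, 2), (36, 2), (39, 2), (42, 1), (45, 1), (48, 1), (51, 1), (54, 1), (57, 2)]
```

Call:
carry_out(
  plan=[
    [[0, 0, -0.4, 0, 0, 0, 4], [1.5, 0.043, 0, 0, 0, 0, 4], [2, 0.057, 0, 0, 0, 0, 4], [2, 0.057, 0, 0, 0, 0, 4], [2, 0.057, 0, 0, 0, 0, 4], [2, 0.057, 0, 0, 0, 0, 4], [2, 0.057, 0, 0, 0, 0, 4], [2, 0.057, 0, 0, 0, 0, 4], [2, 0.057, 0, 0, 0, 0, 4], [2, 0.057, 0, 0, 0, 0, 4], [1.5, 0.043, 0, 0, 0, 0, 4], [1, 0.03, 0, 0, 0, 0, 4]],
  ],
)

```text
time_s: 11.65
ee_pos: [0.4607, 0.2702, 0.0449]
eef_rot: [-3.142, -0.0, -3.005]
force: [2.9, 2.6, -1.0]
grip_width: 0.0116
grip_force: 30.0
```

Call:
carry_out(
  plan=[
    [[1, 0.03, 0, 0, 0, 0, 4], [1, 0.03, 0, 0, 0, 0, 4], [1, 0.03, 0, 0, 0, 0, 4], [1, 0.03, 0, 0, 0, 0, 4]],
  ],
)

```text
time_s: 11.98
ee_pos: [0.4569, 0.2698, 0.045]
eef_rot: [3.142, 0.0, -3.005]
force: [2.8, 2.3, 0.1]
grip_width: 0.0115
grip_force: 30.0
```

Call:
carry_out(
  plan=[
    [[1, 0.2, 0, 0, 0, 0, 4], [1, 0.03, 0, 0, 0, 0, 4], [1, 0.03, 0, 0, 0, 0, 4], [0, 0, 0, 0, 0, 0, 4]],
  ],
)

```text
time_s: 12.32
ee_pos: [0.4537, 0.2696, 0.0449]
eef_rot: [-3.141, -0.0, -3.005]
force: [1.3, 1.9, -0.1]
grip_width: 0.0116
grip_force: 29.9
```

Call:
carry_out(
  plan=[
    [[1, 0.03, 0, 0, 0, 0, 4], [0.5, 0.015, 0, 0, 0, 0, 4], [0.5, 0.015, 0, 0, 0, 0, 4]],
  ],
)

```text
time_s: 12.57
ee_pos: [0.4519, 0.2694, 0.045]
eef_rot: [-3.142, 0.0, -3.005]
force: [1.6, 0.8, -0.9]
grip_width: 0.0118
grip_force: 29.9
```

Call:
carry_out(
  plan=[
    [[0.5, 0.015, 0, 0, 0, 0, 4], [0.5, 0.015, 0, 0, 0, 0, 4], [0.5, 0.015, 0, 0, 0, 0, 4]],
  ],
)

```text
time_s: 12.82
ee_pos: [0.4504, 0.2692, 0.0449]
eef_rot: [-3.142, -0.0, -3.005]
force: [1.7, 1.4, -0.5]
grip_width: 0.0117
grip_force: 29.9
```

Call:
carry_out(
  plan=[
    [[0.5, 0.015, 0, 0, 0, 0, 4], [0.5, 0.015, 0, 0, 0, 0, 4]],
  ],
)

```text
time_s: 12.98
ee_pos: [0.4494, 0.2692, 0.0449]
eef_rot: [3.142, -0.0, -3.005]
force: [2.4, 1.1, -0.2]
grip_width: 0.0116
grip_force: 29.9
```

Call:
carry_out(
  plan=[
    [[0.5, 0.015, 0, 0, 0, 0, 4], [0.5, 0.015, 0, 0, 0, 0, 4]],
  ],
)

```text
time_s: 13.15
ee_pos: [0.4484, 0.2691, 0.0449]
eef_rot: [-3.142, 0.0, -3.005]
force: [2.8, 0.6, -0.2]
grip_width: 0.0114
grip_force: 29.9
```

Call:
carry_out(
  plan=[
    [[0.4, 0.01, 0, 0, 0, 0, 4], [0.4, 0.01, 0, 0, 0, 0, 4]],
  ],
)

```text
time_s: 13.32
ee_pos: [0.4476, 0.269, 0.045]
eef_rot: [3.142, -0.0, -3.006]
force: [2.0, 1.0, -0.7]
grip_width: 0.0115
grip_force: 29.9
```

Call:
carry_out(
  plan=[
    [[0.4, 0.01, 0, 0, 0, 0, 4], [0.4, 0.01, 0, 0, 0, 0, 4]],
  ],
)

```text
time_s: 13.48
ee_pos: [0.447, 0.2689, 0.045]
eef_rot: [3.142, 0.001, -3.005]
force: [3.9, 1.5, -0.1]
grip_width: 0.0117
grip_force: 29.9
```

Call:
carry_out(
  plan=[
    [[0.4, 0.01, 0, 0, 0, 0, 4], [0.4, 0.01, 0, 0, 0, 0, 4]],
  ],
)

```text
time_s: 13.65
ee_pos: [0.4467, 0.2689, 0.0453]
eef_rot: [3.141, 0.002, -3.005]
force: [7.0, 1.2, 0.4]
grip_width: 0.0117
grip_force: 30.0
```

Call:
carry_out(
  plan=[
    [[0.3, 0.01, 0, 0, 0, 0, 4], [0, 0, 0, 0, 0, 0, 4], [0, 0, 0, 0, 0, 0, 4]],
  ],
)

```text
time_s: 13.9
ee_pos: [0.4467, 0.2689, 0.0454]
eef_rot: [3.141, 0.002, -3.006]
force: [6.1, 0.9, 0.2]
grip_width: 0.0116
grip_force: 30.0
```

Call:
carry_out(
  plan=[
    [[0.3, 0.01, 0, 0, 0, 0, 4], [0, 0, 0, 0, 0, 0, 4], [0, 0, 0, 0, 0, 0, 4]],
  ],
)

```text
time_s: 14.15
ee_pos: [0.4466, 0.2689, 0.0456]
eef_rot: [3.141, 0.003, -3.006]
force: [8.3, 1.3, -0.1]
grip_width: 0.0117
grip_force: 30.0
```

Run:
```python
from h import *
from station import telemetry, optics
for i in range(4):
    s=optics.camera("scene"); o=telemetry.get_obs(); print(o["force"].round(2),o["moment"].round(3),o["ee_pos"].round(4),o["eef_rot"].round(4))
pickle.dump(s,open("s3.pkl","wb"))
a=s["pixels"][255:355,205:325,::-1]
cv2.imwrite("pics/g5.png",cv2.resize(a,None,fx=6,fy=6,interpolation=cv2.INTER_CUBIC))
```

```text
[7.4  0.99 1.04] [ 0.287 -1.684 -0.016] [0.4466 0.2689 0.0456] [ 3.1412e+00  2.8000e-03 -3.0056e+00]
[7.57 0.94 0.92] [ 0.23  -1.574 -0.02 ] [0.4466 0.2689 0.0456] [ 3.1412e+00  2.8000e-03 -3.0055e+00]
[7.76 0.78 0.61] [ 0.212 -1.714  0.005] [0.4466 0.2689 0.0456] [ 3.1411e+00  2.8000e-03 -3.0055e+00]
[7.7  1.9  1.06] [ 0.25  -1.678 -0.057] [0.4466 0.2689 0.0456] [ 3.1411e+00  2.8000e-03 -3.0055e+00]
```

View pics/g5.png

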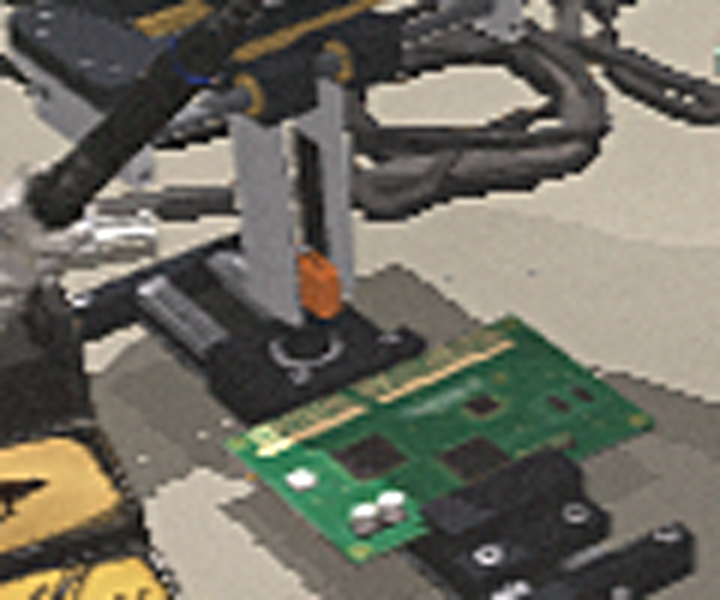

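Call:
carry_out(
  plan=[
    [[0, 0, 0.5, 0, 0, 0, 4], [0.3, 0, 0.2, 0, 0, 0, 4], [0, 0, 0, 0, 0, 0, 4], [0, 0, 0, 0, 0, 0, 4], [0, 0, 0, 0, 0, 0, 4]],
  ],
)

```text
time_s: 14.77
ee_pos: [0.4467, 0.269, 0.0452]
eef_rot: [3.141, 0.004, -3.006]
force: [9.3, -0.0, 3.6]
grip_width: 0.0118
grip_force: 30.0
```

Call:
carry_out(
  plan=[
    [[0, 0, 0, 0, 0, 0.06, 4], [0, 0, 0, 0, 0, 0.1, 4], [0, 0, 0, 0, 0, 0.1, 4], [0, 0, 0, 0, 0, 0.06, 4], [0, 0, 0, 0, 0, 0, 4]],
  ],
  squeeze=40,
)

```text
time_s: 15.18
ee_pos: [0.4467, 0.269, 0.0452]
eef_rot: [3.14, 0.004, 2.953]
force: [8.6, 1.1, 2.4]
grip_width: 0.0113
grip_force: 40.0
```

Call:
carry_out(
  plan=[
    [[0, 0, 0, 0, 0, 0.1, 4], [0, 0, 0, 0, 0, 0.1, 4], [0, 0, 0, 0, 0, 0.1, 4], [0, 0, 0, 0, 0, 0.1, 4], [0, 0, 0, 0, 0, 0, 4]],
  ],
)

```text
time_s: 15.6
ee_pos: [0.4468, 0.2691, 0.0452]
eef_rot: [3.138, 0.002, 2.551]
force: [9.1, 1.8, 1.8]
grip_width: 0.0109
grip_force: 40.0
```

```bash
cat > o.py <<'E'
from station import telemetry
o=telemetry.get_obs(); print(*[o[k].round(3) for k in("force","moment","ee_pos","eef_rot","qpos")])
E
python3 o.py
```

```text
[9.084 1.836 1.843] [ 3.630e-01 -2.039e+00 -1.000e-03] [0.447 0.269 0.045] [3.138e+00 2.000e-03 2.551e+00] [ 4.720e-01  4.300e-01  1.754e+00 -1.000e-03  9.530e-01 -5.080e-01]
```

Call:
carry_out(
  plan=[
    [[0, 0, 0, 0, 0, 0.1, 4], [0, 0, 0, 0, 0, 0.1, 4], [0, 0, 0, 0, 0, 0.1, 4], [0, 0, 0, 0, 0, 0.1, 4], [0, 0, 0, 0, 0, 0, 4]],
  ],
)

```text
time_s: 16.02
ee_pos: [0.4469, 0.2692, 0.0452]
eef_rot: [3.137, 0.001, 2.151]
force: [9.3, 2.9, 2.8]
grip_width: 0.0113
grip_force: 40.0
```

Call:
carry_out(
  plan=[
    [[0, 0, 0, 0, 0, 0.1, 4], [0, 0, 0, 0, 0, 0.1, 4], [0, 0, 0, 0, 0, 0.1, 4], [0, 0, 0, 0, 0, 0, 4]],
  ],
)

```text
time_s: 16.35
ee_pos: [0.4469, 0.2692, 0.0453]
eef_rot: [3.137, -0.0, 1.851]
force: [10.1, 2.7, 1.2]
grip_width: 0.0113
grip_force: 40.0
```

```bash
python3 o.py
```

```text
[10.062  2.66   1.233] [ 0.359 -2.127  0.014] [0.447 0.269 0.045] [ 3.137 -0.     1.851] [ 4.720e-01  4.300e-01  1.754e+00 -1.000e-03  9.530e-01  1.920e-01]
```

Call:
carry_out(
  plan=[
    [[-0.1, 0.4, 0, 0, 0, 0.08, 4], [0, 0, 0, 0, 0, 0.08, 4], [0, 0, 0, 0, 0, 0.08, 4], [0, 0, 0, 0, 0, 0, 4]],
  ],
)

```text
time_s: 16.68
ee_pos: [0.4471, 0.2692, 0.0452]
eef_rot: [3.138, -0.001, 1.613]
force: [9.4, 1.4, 2.7]
grip_width: 0.0111
grip_force: 40.0
```

```bash
python3 o.py
```

```text
[9.431 1.413 2.716] [ 0.401 -1.856  0.073] [0.447 0.269 0.045] [ 3.138e+00 -1.000e-03  1.613e+00] [ 0.472  0.43   1.753 -0.     0.954  0.43 ]
```

Call:
carry_out(
  plan=[
    [[0, 0, 0, 0, 0, 0.08, 4], [0, 0, 0, 0, 0, 0.08, 4], [0, 0, 0, 0, 0, 0.08, 4], [0, 0, 0, 0, 0, 0, 4]],
  ],
)

```text
time_s: 17.02
ee_pos: [0.4471, 0.2693, 0.0452]
eef_rot: [3.138, -0.002, 1.373]
force: [9.5, 4.4, 0.6]
grip_width: 0.0114
grip_force: 40.0
```

```bash
python3 o.py
```

```text
[9.484 4.4   0.626] [ 0.709 -1.793  0.124] [0.447 0.269 0.045] [ 3.138e+00 -2.000e-03  1.373e+00] [ 0.472  0.43   1.753 -0.     0.954  0.67 ]
```

Call:
carry_out(
  plan=[
    [[0, 0, 0, 0, 0, 0.08, 4], [0, 0, 0, 0, 0, 0.08, 4], [0, 0, 0, 0, 0, 0.08, 4], [0, 0, 0, 0, 0, 0.06, 4], [0, 0, 0, 0, 0, 0, 4]],
  ],
)

```text
time_s: 17.43
ee_pos: [0.4472, 0.2693, 0.0451]
eef_rot: [3.139, -0.004, 1.074]
force: [9.6, 4.1, -0.7]
grip_width: 0.0108
grip_force: 39.9
```

```bash
python3 o.py
```

```text
[ 9.566  4.074 -0.704] [ 0.731 -2.017  0.19 ] [0.447 0.269 0.045] [ 3.139 -0.004  1.074] [ 0.472  0.431  1.753 -0.     0.953  0.969]
```

Call:
carry_out(
  plan=[
    [[0, 0, 0, 0, 0, 0.08, 4], [0, 0, 0, 0, 0, 0.08, 4], [0, 0, 0, 0, 0, 0.04, 4], [0, 0, 0, 0, 0, 0, 4]],
  ],
)

```text
time_s: 17.77
ee_pos: [0.4472, 0.2693, 0.045]
eef_rot: [3.14, -0.004, 0.875]
force: [11.9, 5.0, -1.1]
grip_width: 0.0115
grip_force: 39.9
```

```bash
python3 o.py
```

```text
[11.856  5.015 -1.113] [ 0.815 -2.103  0.192] [0.447 0.269 0.045] [ 3.14  -0.004  0.875] [ 0.472  0.431  1.753 -0.     0.953  1.168]
```

Call:
carry_out(
  plan=[
    [[0.5, 0.1, 0, 0, 0, 0.06, 4], [0, 0, 0, 0, 0, 0.07, 4], [0, 0, 0, 0, 0, 0.07, 4], [0, 0, 0, 0, 0, 0, 4]],
  ],
)

```text
time_s: 18.1
ee_pos: [0.4473, 0.2694, 0.0449]
eef_rot: [3.14, -0.003, 0.673]
force: [9.6, 3.4, -1.8]
grip_width: 0.0112
grip_force: 39.9
```

```bash
python3 o.py
```

```text
[ 9.582  3.368 -1.781] [ 0.588 -1.948  0.095] [0.447 0.269 0.045] [ 3.14e+00 -3.00e-03  6.73e-01] [ 0.472  0.432  1.752 -0.     0.954  1.37 ]
```

Call:
carry_out(
  plan=[
    [[0, 0, 0, 0, 0, 0.06, 4], [0, 0, 0, 0, 0, 0.07, 4], [0, 0, 0, 0, 0, 0.07, 4], [0, 0, 0, 0, 0, 0, 4]],
  ],
)

```text
time_s: 18.43
ee_pos: [0.4473, 0.2695, 0.0448]
eef_rot: [3.141, -0.004, 0.473]
force: [10.1, 2.7, -2.3]
grip_width: 0.0112
grip_force: 39.9
```

```bash
python3 o.py
```

```text
[10.115  2.693 -2.336] [ 0.673 -2.049  0.168] [0.447 0.269 0.045] [ 3.141 -0.004  0.473] [ 0.472  0.432  1.752 -0.     0.954  1.57 ]
```

Call:
carry_out(
  plan=[
    [[0, 0, 0, 0, 0, 0.05, 4], [0, 0, 0, 0, 0, 0.05, 4], [0, 0, 0, 0, 0, 0.05, 4], [0, 0, 0, 0, 0, 0, 4]],
  ],
  squeeze=55,
)

```text
time_s: 18.77
ee_pos: [0.4473, 0.2694, 0.0447]
eef_rot: [-3.141, -0.004, 0.325]
force: [9.7, 3.0, -3.0]
grip_width: 0.0107
grip_force: 54.7
```

Run:
```python
exec(open("o.py").read())
from h import *
from station import optics
s=optics.camera("scene");pickle.dump(s,open("s4.pkl","wb"))
overlay(s,215,265,80,60,9,"pics/g6.png",[])
```

```text
[ 9.685  2.997 -2.964] [ 0.704 -2.057  0.146] [0.447 0.269 0.045] [-3.141 -0.004  0.325] [ 0.472  0.432  1.752 -0.     0.954  1.719]
```

View pics/g6.png

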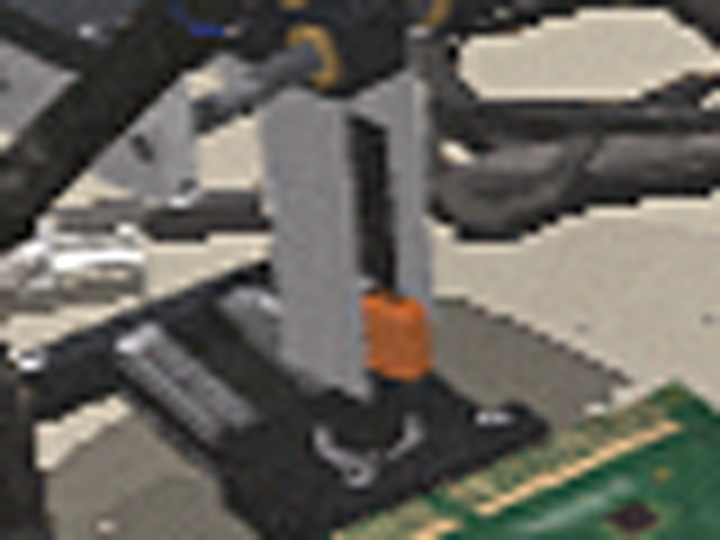

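Call:
carry_out(
  plan=[
    [[0, 0, 0, 0, 0, 0.05, 4], [0, 0, 0, 0, 0, 0.05, 4], [0, 0, 0, 0, 0, 0.05, 4], [0, 0, 0, 0, 0, 0.05, 4]],
  ],
)

```text
time_s: 19.15
ee_pos: [0.4473, 0.2694, 0.0447]
eef_rot: [-3.141, -0.003, 0.125]
force: [11.0, 3.4, -3.6]
grip_width: 0.0108
grip_force: 54.8
```

```bash
python3 o.py
```

```text
[11.04   3.407 -3.629] [ 0.722 -2.096  0.247] [0.447 0.269 0.045] [-3.141e+00 -3.000e-03  1.250e-01] [ 4.720e-01  4.320e-01  1.752e+00 -1.000e-03  9.540e-01  1.918e+00]
```

Call:
carry_out(
  plan=[
    [[0, 0, 0, 0, 0, 0.05, 4], [0, 0, 0, 0, 0, 0.05, 4], [0, 0, 0, 0, 0, 0.05, 4]],
  ],
)

```text
time_s: 19.4
ee_pos: [0.4473, 0.2694, 0.0446]
eef_rot: [-3.14, -0.003, -0.025]
force: [10.8, 3.0, -4.5]
grip_width: 0.011
grip_force: 54.8
```

```bash
python3 o.py
```

```text
[10.768  2.96  -4.529] [ 0.671 -2.153  0.205] [0.447 0.269 0.045] [-3.14e+00 -3.00e-03 -2.50e-02] [ 4.720e-01  4.320e-01  1.752e+00 -1.000e-03  9.540e-01  2.068e+00]
```

Run:
```python
from station import telemetry, optics
from h import *
m=[];f=[]
for i in range(10):
    c=optics.camera("scene"); o=telemetry.get_obs(); m.append(o["moment"]);f.append(o["force"])
print(np.mean(m,0),np.std(m,0),np.mean(f,0),o["tau"][5],o["joint_vel"][5])
pickle.dump(c,open("s5.pkl","wb"))
overlay(c,215,265,80,60,9,"pics/g7.png",[])
```

```text
[ 0.68925336 -2.14882766  0.1653774 ] [0.02592847 0.02667211 0.02588767] [10.65270981  3.47744452 -4.1131485 ] 0.18336008302867413 0.0014017839934817517
```

Call:
carry_out(
  plan=[
    [[0, 0, 0, 0, 0, 0.05, 4], [0, 0, 0, 0, 0, 0.05, 4]],
  ],
)

```text
time_s: 20.07
ee_pos: [0.4473, 0.2694, 0.0446]
eef_rot: [-3.14, -0.003, -0.124]
force: [10.5, 3.3, -4.4]
grip_width: 0.0111
grip_force: 54.8
```

Run:
```python
from station import telemetry
o=telemetry.get_obs();print(o["tau"][5],o["joint_vel"][5],o["moment"],o["force"],o["eef_rot"])
```

```text
-1.2600982189178467 0.6055163837615009 [ 0.72293805 -2.16478596  0.21155486] [10.46390848  3.2577227  -4.35789064] [-3.14003376e+00 -3.13078300e-03 -1.24130750e-01]
```

View pics/g7.png

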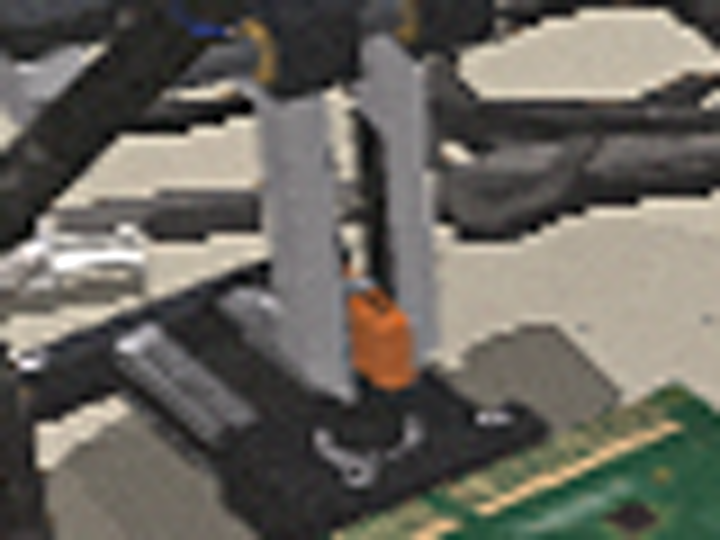

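Call:
carry_out(
  plan=[
    [[0, 0, 0, 0, 0, 0, 4], [0.5, -0.2, 0.1, 0, 0, 0, 4], [0.4, -0.1, 0.1, 0, 0, 0, 4], [0, 0, 0, 0, 0, 0, 4]],
  ],
  squeeze=50,
)

```text
time_s: 20.4
ee_pos: [0.4475, 0.2694, 0.0445]
eef_rot: [-3.141, -0.001, -0.122]
force: [4.9, 1.2, 3.8]
grip_width: 0.0106
grip_force: 50.0
```

```bash
python3 o.py
```

```text
[4.929 1.211 3.803] [ 0.389 -0.944  0.244] [0.448 0.269 0.045] [-3.141e+00 -1.000e-03 -1.220e-01] [ 0.472  0.434  1.75  -0.     0.956  2.165]
```

Call:
carry_out(
  plan=[
    [[0.5, -0.1, -0.1, 0, 0, 0, 4], [0.3, 0, -0.1, 0, 0, 0, 4], [0, 0, 0, 0, 0, 0, 4]],
  ],
)

```text
time_s: 20.65
ee_pos: [0.4476, 0.2694, 0.0445]
eef_rot: [-3.141, 0.0, -0.122]
force: [1.6, 2.3, 5.7]
grip_width: 0.0108
grip_force: 50.0
```

```bash
python3 o.py
```

```text
[1.563 2.31  5.748] [ 0.445 -0.226  0.136] [0.448 0.269 0.045] [-3.141  0.    -0.122] [0.472 0.435 1.749 0.    0.958 2.164]
```

Call:
carry_out(
  plan=[
    [[0, 0, 0, 0, 0, 0, 12], [0, 0, 0, 0, 0, 0, 16], [0, 0, 0, 0, 0, 0, 30], [0, 0, 0, 0, 0, 0, 40], [0, 0, 0, 0, 0, 0, 40], [0, 0, -3, 0, 0, 0, 40], [0, 0, -8, 0, 0, 0, 40], [0, 0, -15, 0, 0, 0, 40], [0, 0, -25, 0, 0, 0, 40], [0, 0, -30, 0, 0, 0, 40], [0, 0, -30, 0, 0, 0, 40], [0, 0, -30, 0, 0, 0, 40], [0, 0, -20, 0, 0, 0, 40], [0, 0, 0, 0, 0, 0, 40]],
  ],
)

```text
time_s: 21.82
ee_pos: [0.449, 0.2699, 0.2104]
eef_rot: [-3.138, -0.006, -0.122]
force: [-0.0, -0.2, 1.5]
grip_width: 0.0399
grip_force: 0.0
```

Run:
```python
exec(open("o.py").read())
from h import *
from station import optics
c=optics.camera("scene");s0=pickle.load(open("s4.pkl","rb"));i0=pickle.load(open("scene.pkl","rb"))
# board motion: template of board chips from start, and s4 (nipped) vs now
g=lambda c:cv2.cvtColor(c["pixels"],cv2.COLOR_RGB2GRAY)
for nm,a in(("start",i0),("nipped",s0)):
    src=(258,320,30,22) if nm=="start" else (265,315,30,22)
    u,v,w,h=src; r=cv2.matchTemplate(g(c)[v-15:v+h+15,u-15:u+w+15],g(a)[v:v+h,u:u+w],cv2.TM_CCOEFF_NORMED)
    _,mx,_,l=cv2.minMaxLoc(r); d=np.array(l)-15; p0=back(c,(u,v),.029);p1=back(c,(u+d[0],v+d[1]),.029); print(nm,mx,d,(p1-p0)[:2].round(4))
overlay(c,215,260,110,85,7,"pics/g8.png",[])
```

```text
[-0.    -0.206  1.525] [0.038 0.047 0.002] [0.449 0.27  0.21 ] [-3.138 -0.006 -0.122] [ 0.471  0.233  1.594 -0.     1.308  2.164]
start 0.7164219617843628 [2 2] [-0.0091 -0.0003]
nipped 0.972314178943634 [0 0] [0. 0.]
```

Run:
```python
from station import ctrl
print(ctrl.hand_in())
```

```text
the job is handed in; nothing more can be done
None
```

The job is handed in, verdict not shown: the jaw is on the rail, the board moved about 9 mm until it stopped and is nipped at an estimated 6–8 N, the nut is turned to roughly 1.3–1.9 rad by angle (measured torque suggests less), and the gripper is clear; I viewed 11 pictures, one over the limit of 10.

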